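# Refit the battery cover of the hall light's back-up pack

### The job

Put the battery cover back on the hall light's back-up pack with the power off: first pull the red knob straight up until it clicks out, then hook the cover's orange tongue in under the steel lip, swing the cover down until it lies flat in its recess and let go of it, and last push the knob fully home again. Leave everything else on the cabinet where it is.

Things in the scene. Friction and masses are not known exactly. Their poses are not given: they have to be found in the camera images.
- pack: hall light's battery back-up pack, white and grey plastic, fixed, 170 (x) x 280 (y) x 60 mm high. Origin: centre of its underside; x points away from the robot side, z up. Battery recess (two blue cells in it) in its -y half, switch knob in its +y half. A black collar of 30 mm radius, top at z 64 mm, surrounds the knob's shaft at x 0, y 80 mm
- bay_seat (a point): where the cover's origin lies when seated: on the recess's ledge, pack frame (0, -75, 52) mm; axes as the pack's. From this point the recess spans x -71.5 to 57.5 mm, y -53 to 53 mm; side and far (+x) walls stand 8 mm above the ledge. So the seated cover has about 2.5 mm play in x, 3 mm in y
- bay_lip (a point): middle of the free lower edge of the steel lip along the recess's -x end, (-59.5, 0, 12) mm from bay_seat; axes as the pack's. The lip is 5 mm thick, runs over the whole width of the recess and overhangs a slot 12 mm high (from the ledge) and 12 mm deep towards -x
- cover: loose battery cover, about 0.16 kg: white plate 110 (x) x 100 (y) x 6 mm, with an orange tongue, 60 mm wide, 5 thick, standing 14 mm out of the middle of its -x edge. Origin: centre of the plate's underside, tongue left out; z up. On its middle a black grip rib, 60 mm long (x), 18 thick (y), from z 6 to z 40 mm. Seated, its axes match the pack's
- cover_tongue (a point): middle of the lower edge of the tongue's tip, on the cover, (-69, 0, 0) mm in the cover's frame; axes as the cover's
- knob (a joint): push-pull switch knob, slides straight up: 0 m = pushed in (on), 0.022 m = pulled out to its detent (off), the end of its travel. Over-centre spring: it snaps to the nearer end and stays; about 8 N to move it either way, most of it near a quarter of the way
- knob_top (a point): centre of the top face of the red round knob head, 44 mm in diameter and 26 mm high, on an upright shaft 18 mm thick; moves with the knob (pack frame 0, 80, 102 mm when in, 124 when out)
- hammer: wooden-handled hammer, 280 mm, lying behind the pack. Bystander
- nail_tray: white ceramic tray of nails, 130 x 100 x 28 mm. Bystander; origin at the centre of its underside
- kit_box: aluminium picture hanging kit box, 150 x 200 x 55 mm. Bystander; origin at the centre of its underside
- stud_finder: yellow stud finder, 150 x 65 x 35 mm. Bystander; origin at the centre of its underside
- level: red spirit level standing on edge, 220 x 22 x 45 mm. Bystander; origin at the centre of its underside
- tape: orange tape measure, 70 x 40 x 65 mm. Bystander; origin at the centre of its underside
Mind the look-alikes: they are no part of the job. Leave any green or pink look-alike of the cover alone.

How it is judged:
By the outcome, as a careful person would: the job done as asked, in the order asked, and still so for the second after the job is handed in, with the robot touching nothing.
It also fails if it takes over 64 s, if anything falls off the work surface, if the arm or the gripper's body presses on something with over 40 N, if the wrist force passes 120 N, or if a joint passes its speed limit or range.

### The arm

A 6-joint arm with a two-finger parallel gripper is mounted at the origin on the work surface. World frame = base frame: x ahead of the robot, y to its left, z up, the work surface at z = 0. Lengths are in m, angles in rad, forces in N, time in s.
With the tool pointing down it reaches from about 0.4 to 0.825 m from the base axis. Payload 7 kg.
Tool frame: the origin (TCP) lies at the centre of the arm's flange, where the gripper is bolted on; the fingertips stand 178 mm ahead of it and the grasp point (between the pads) lies 159 mm ahead of it; z points along the fingers, y is the direction in which the jaws open and shut (so a half turn about z gives the same grasp; the last joint's range is limited). The gripper opens to 88 mm and grips with 3 to 60 N. Pads are 19 mm wide; open, the fingers measure 130 mm over their backs; the gripper's body (78 mm by 193 mm) begins 47 mm behind the grasp point.
Start: joints at [-1.014, 0.359, 0.012, 0, -1.224, -0.288], TCP at [0.179, -0.651, 0.405] pointing down, gripper open.
Joint ranges: [-3.07, 3.07], [-1.43, 2.12], [-1.02, 1.25], [-3.03, 1.67], [-3.05, -0], [-3.03, 3.03]. Speed limits (rad/s): [2.39, 2.39, 3.01, 3.14, 3.14, 3.14].

### API

Orientations are given as [roll, pitch, yaw] about the fixed x, y, z axes, in that order (R = Rz(yaw) Ry(pitch) Rx(roll)).
In Python, from station import * gives the robot as it stands.
- The arm moves only by the tool send_rows, never from a script. Its argument "motion" is a list of rows, each an object with "offset": the shift along the tool's x, y, z in cm, a list of three; "turn": the turn about the tool's z in degrees. In form: [{"offset": [x, y, z], "turn": turn}, ...]. A call has 1 to 8 rows; each row is the pose to reach, as a shift and turn from the pose commanded when the call began, along the tool's axes at that moment; what a row does not reach only later rows make up. A row lasts 1/10 s, in which the tool goes at most 50 mm and 8.59 degrees, less where a joint would pass 70% of its speed; a pose out of reach is approached as far as the arm can. A call with a gripper value outside its range is refused whole. "hand" is the opening, from -1 (shut) to 1 (fully open), set as the call begins (left out, the last holds). The fingers move at their own pace and stop on an object; "squeeze" is the grip in N (left out, the last holds). Time passes only in rows, so rows that repeat a pose let the fingers close. It gives the time, the measured TCP pose, the force and the opening at its end, in the units of the state.
- get_state(): the state, without advancing time (a new reading comes with each control period).
- grab_frame(name): name is "scene" or "side" or "wrist"; returns a dict with "frame" (420x560x3 uint8, blue, green, red), "range_z" (420x560 float32, m along the optical axis (not along the pixel's ray), 0 where there is no reading), "vertical_fov" (degrees; the focal length in pixels is half the picture's height over the tangent of half this angle, whatever the lens; pixels are square), "cx", "cy" (the principal point, pixels), "k1" (the pictures are not rectified: a ray, as slopes to the right and down, at radius r is drawn at 1 + k1 r^2 times it, then the intrinsics apply), "cam_to_world" (4x4, takes a point from camera to world coordinates). Camera axes: x right, y up, looking along -z (the intrinsics and any distortion apply to the point x, -y, -z); pixel columns grow to the right and rows downward; lengths in m; the calibration is good to about 2 mm. A picture is of the moment at which its call begins.
- job_done(): hands the job in, once; it reports no verdict.
The state is a dict: "t": time; "q": joint angles; "qd": joint speeds; "joint_efforts": joint torques, N m; "eef_pos": TCP position; "ee_rot": TCP orientation; "force": force on the tool from outside, world axes, zero at the start; "moment": the same for the moment, N m; "width": finger opening in m.
Only numpy, scipy, OpenCV 4.12 (cv2) and the standard library are available. Lean on these libraries where they do the work, as an engineer would, in place of code of your own. Each camera call takes 0.05 s, during which the arm holds its last target. There are 200 camera calls.

## Working session

There is one attempt and no reset: what is moved stays moved. The work goes in short steps, Python scripts to look and compute and a tool call to move; the robot and the scene stay as the last step left them, time stands still between calls to the robot, and variables do not carry over. Pictures are saved under pics/ and viewed, about 8 in all and at most 12, crops included, and the job is handed in when it is done.

Besides the shell and the picture viewer there is one more tool, called after "Emit:" as name([rows], argument=value, ...), one row to a line, values as JSON. send_rows: Moves the arm, as the interface text tells. Its arguments: {"type":"object","properties":{"motion":{"type":"array"},"hand":{"type":"number"},"squeeze":{"type":"number"}},"required":["motion"]}

```bash
ls; mkdir -p pics; cat > h.py <<'E'
from station import *
import numpy as np, cv2, pickle
def grab(n):
    f=grab_frame(n); pickle.dump(f,open(f'{n}.pkl','wb')); return f
def cloud(f):
    H,W=f['frame'].shape[:2]; F=H/2/np.tan(np.radians(f['vertical_fov'])/2)
    K=np.array([[F,0,f['cx']],[0,F,f['cy']],[0,0,1.]])
    uv=np.stack(np.meshgrid(np.arange(W),np.arange(H)),-1).reshape(-1,1,2).astype(float)
    s=cv2.undistortPoints(uv,K,np.array([f['k1'],0,0,0,0.])).reshape(H,W,2)
    d=f['range_z']; P=np.stack([s[...,0]*d,-s[...,1]*d,-d],-1)
    T=np.array(f['cam_to_world']); return P@T[:3,:3].T+T[:3,3], s
def onplane(f,s,z):  # slopes->world at height z
    T=np.array(f['cam_to_world']); r=np.concatenate([s*[1,-1],-np.ones(s.shape[:-1]+(1,))],-1)@T[:3,:3].T
    return T[:3,3]+r*((z-T[2,3])/r[...,2])[...,None]
E
python3 - <<'E'
from h import *
for n in ['scene','side']:
    f=grab(n); cv2.imwrite(f'pics/{n}0.png',f['frame']); print(n,f['k1'],f['vertical_fov'],np.round(f['cam_to_world'],3).tolist())
print(get_state())
E
```

```text
pics
scene 0.06371355944421016 45.14721383867234 [[-0.835, -0.435, 0.338, 0.981], [0.551, -0.666, 0.502, 0.754], [0.006, 0.605, 0.796, 1.279], [0.0, 0.0, 0.0, 1.0]]
side -0.11111272666933458 51.39405952780207 [[-0.962, 0.201, -0.186, 0.205], [-0.273, -0.683, 0.677, 0.982], [0.009, 0.702, 0.712, 1.116], [0.0, 0.0, 0.0, 1.0]]
{'t': 0.1, 'q': array([-1.01388000e+00,  3.59318598e-01,  1.11543315e-02, -3.11753084e-04,
       -1.22411633e+00, -2.88080931e-01]), 'qd': array([ 7.74768793e-04, -7.39722456e-05,  1.65287999e-03,  1.77305583e-03,
       -3.75251413e-04, -1.21290876e-04]), 'joint_efforts': array([-3.44963664e-03, -5.84161341e+01,  2.93748182e+01,  7.01553985e+00,
        1.01635771e-02, -6.36608070e-05]), 'eef_pos': array([ 0.17922442, -0.65059001,  0.40381512]), 'ee_rot': array([ 3.14008628e+00, -1.40732055e-04, -2.87286329e+00]), 'force': array([ 0.20222861,  0.19953119, -0.58533519]), 'moment': array([-0.01235593,  0.02494409,  0.00775636]), 'width': 0.08771105835835094}
```

View pics/scene0.png

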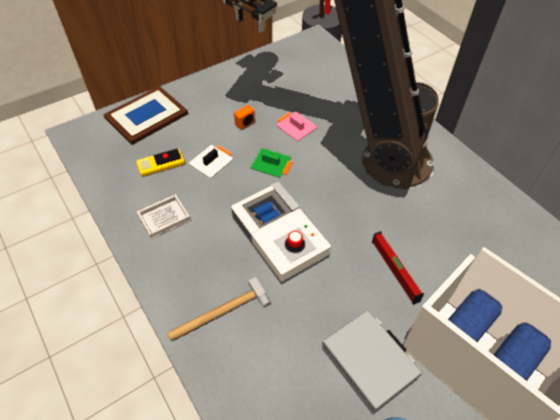

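View pics/side0.png

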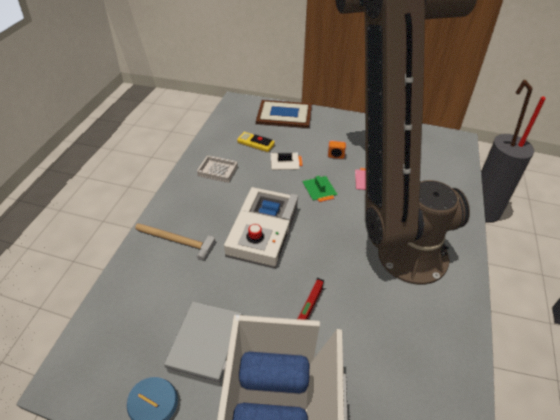

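The scene view shows the pack at about (282,230) with its red knob at (295,240). The white cover with its orange tongue is at (211,159), and the green and pink look-alikes are nearby. Next I'll measure the poses.

```bash
cat > m.py <<'E'
from h import *
for n,pk,ck in [('scene',(282,230),(211,160)),('side',(262,226),(285,160))]:
    f=pickle.load(open(n+'.pkl','rb')); P,s=cloud(f); b=f['frame'].astype(int)
    hsv=cv2.cvtColor(f['frame'],cv2.COLOR_BGR2HSV).astype(int)
    yy,xx=np.mgrid[:420,:560]
    near=lambda c,r:(np.hypot(xx-c[0],yy-c[1])<r)
    m=near(pk,70)&(P[...,2]>.04)&(P[...,2]<.075)
    k,l,st,c=cv2.connectedComponentsWithStats(m.astype(np.uint8)); i=l[pk[1],pk[0]] or 1+np.argmax(st[1:,4])
    q=P[l==i]; r=cv2.minAreaRect(q[:,:2].astype(np.float32)); print(n,'pack',r, np.median(q[:,2]))
    m=near(pk,45)&((hsv[...,0]<6)|(hsv[...,0]>174))&(hsv[...,1]>150)&(hsv[...,2]>60)&(P[...,2]>.07)
    q=P[m]; print(' knob n',m.sum(),q.mean(0).round(4),q.max(0).round(3)); t=q[q[:,2]>q[:,2].max()-.008]; print(' knob top',t.mean(0).round(4),(t.min(0)/2+t.max(0)/2).round(4))
    w=near(ck,28)&(hsv[...,1]<50)&(hsv[...,2]>150)
    Q=onplane(f,s,.006); q=Q[w]
    r=cv2.minAreaRect(q[:,:2].astype(np.float32)); print(' cover',w.sum(),r,'z',np.median(P[w][:,2]))
    o=near(ck,32)&(hsv[...,0]>5)&(hsv[...,0]<18)&(hsv[...,1]>150); print(' tongue',o.sum(),Q[o].mean(0))
    k=near(ck,20)&(P[...,2]>.03); print(' rib top', k.sum(), P[k].mean(0)); 
    if k.sum()>5: print(cv2.minAreaRect(P[k][:,:2].astype(np.float32)))
E
python3 m.py
```

```text
scene pack ((0.5064966678619385, 0.03786364197731018), (0.2887352705001831, 0.1740550398826599), 89.72838592529297) 0.05948306104113543
 knob n 101 [0.5148 0.1284 0.0937] [0.529 0.141 0.109]
 knob top [0.5152 0.1255 0.1037] [0.5092 0.1224 0.1052]
 cover 2179 ((0.5276901721954346, -0.35128718614578247), (0.2506382167339325, 0.184541255235672), 59.47157669067383) z 0.001845651406561899
 tongue 42 [ 0.47111483 -0.3639505   0.006     ]
 rib top 107 [ 0.54973979 -0.30334066  0.08460342]
((0.7638378143310547, 0.18772688508033752), (1.2125437259674072, 0.05302824825048447), 66.50749969482422)
side pack ((0.5074948668479919, 0.037667252123355865), (0.2872876822948456, 0.1721254140138626), 89.71351623535156) 0.0628037500495271
 knob n 70 [0.503  0.1341 0.0942] [0.523 0.142 0.107]
 knob top [0.502  0.1338 0.103 ] [0.5055 0.131  0.1031]
 cover 354 ((0.5282022356987, -0.35102909803390503), (0.13013507425785065, 0.10826447606086731), 16.57317543029785) z 0.0073813621740993485
 tongue 18 [ 0.4730897  -0.36296348  0.006     ]
 rib top 83 [ 0.4957327  -0.19844561  0.15603083]
((0.3577684760093689, 0.30859339237213135), (0.05567057803273201, 1.3804230690002441), 14.947333335876465)
```

```bash
cat >> h.py <<'E'
def plan(target,yaw_deg):
    s=get_state(); y=s['ee_rot'][2]; R=np.array([[np.cos(y),np.sin(y),0],[np.sin(y),-np.cos(y),0],[0,0,-1]])
    d=R.T@(np.array(target)-s['eef_pos']); t=-(yaw_deg-np.degrees(y)); t=(t+180)%360-180
    print('offset cm',(d*100).round(2),'turn',round(t,2),'at',s['eef_pos'].round(4),np.round(np.degrees(s['ee_rot']),2),'F',s['force'].round(1),'w',round(s['width'],4),'t',s['t'])
E
python3 - <<'E'
from h import *
plan((.51,-.35,.405),-165)
print(np.round(grab('wrist')['cam_to_world'],3))
E
```

```text
offset cm [-39.87  20.2   -0.12] turn 0.4 at [ 0.1792 -0.6506  0.4038] [ 1.7991e+02 -1.0000e-02 -1.6460e+02] F [ 0.2  0.2 -0.6] w 0.0877 t 0.1
[[-0.265 -0.927 -0.264  0.109]
 [ 0.964 -0.254 -0.074 -0.669]
 [ 0.001 -0.274  0.962  0.383]
 [ 0.     0.     0.     1.   ]]
```

Emit:
send_rows([
  {"offset": [-5,2.5,0],"turn": 0},
  {"offset": [-10,5,0],"turn": 0},
  {"offset": [-15,7.5,0],"turn": 0},
  {"offset": [-20,10,0],"turn": 0},
  {"offset": [-25,12.5,0],"turn": 0},
  {"offset": [-30,15,0],"turn": 0},
  {"offset": [-35,17.5,0],"turn": 0},
  {"offset": [-40,20,0],"turn": 0},
], hand=1)

```text
t: 0.95
eef_pos: [0.4778, -0.3815, 0.4047]
ee_rot: [3.142, 0.0, -2.873]
force: [1.3, -0.7, -0.3]
width: 0.0878
```

Emit:
send_rows([
  {"offset": [0,0,0],"turn": 0},
  {"offset": [0,0,0],"turn": 0},
  {"offset": [0,0,0],"turn": 0},
])

```text
t: 1.25
eef_pos: [0.4763, -0.3835, 0.4044]
ee_rot: [3.141, -0.0, -2.873]
force: [0.8, 0.8, 0.3]
width: 0.0876
```

```bash
python3 - <<'E'
from h import *
f=grab('wrist'); cv2.imwrite('pics/w1.png',f['frame']); plan((.507,.118,.40),-180)
E
```

```text
offset cm [-16.27  47.57   0.45] turn 15.35 at [ 0.476  -0.3838  0.4045] [ 1.7998e+02 -2.0000e-02 -1.6465e+02] F [ 0.6 -0.3 -0. ] w 0.0875 t 1.3
```

View pics/w1.png

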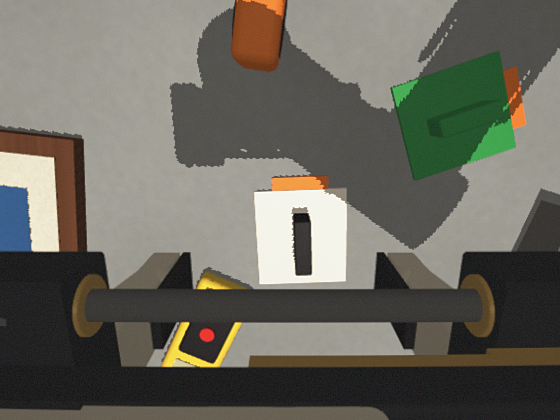

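The wrist view shows the white cover at (300,237) with its tongue at (300,183), all in view. I'll measure it, then move over the pack.

```bash
cat > mc.py <<'E'
from h import *
f=pickle.load(open('wrist.pkl','rb')); P,s=cloud(f); hsv=cv2.cvtColor(f['frame'],cv2.COLOR_BGR2HSV).astype(int)
yy,xx=np.mgrid[:420,:560]; box=(xx>235)&(xx<365)&(yy>165)&(yy<286)
w=box&(hsv[...,1]<40)&(hsv[...,2]>185)
k,l,st,c=cv2.connectedComponentsWithStats(w.astype(np.uint8)); w=l==1+np.argmax(st[1:,4])
q=onplane(f,s,.006)[w]; print(w.sum(),cv2.minAreaRect(q[:,:2].astype(np.float32)),np.median(P[w][:,2]))
o=box&(hsv[...,0]>5)&(hsv[...,0]<20)&(hsv[...,1]>150); t=onplane(f,s,.005)[o]; print('tongue',t.mean(0),cv2.minAreaRect(t[:,:2].astype(np.float32)))
r=box&(P[...,2]>.033); t=P[r]; print('rib',r.sum(),t.mean(0),cv2.minAreaRect(t[:,:2].astype(np.float32)))
E
python3 mc.py
```

```text
6974 ((0.532543957233429, -0.34653064608573914), (0.10953749716281891, 0.1004047691822052), 17.47378921508789) 0.005077555700260389
tongue [ 0.47289688 -0.36548075  0.005     ] ((0.4729466140270233, -0.3656010031700134), (0.014347649179399014, 0.05885497108101845), 17.618833541870117)
rib 1038 [ 0.52339807 -0.35005265  0.05974164] ((0.48151150345802307, -0.36455225944519043), (0.1684708446264267, 0.019725525751709938), 19.801000595092773)
```

Emit:
send_rows([
  {"offset": [-2,5,0],"turn": 2},
  {"offset": [-3,10,0],"turn": 4},
  {"offset": [-5,15,0],"turn": 6},
  {"offset": [-6,20,0],"turn": 8},
  {"offset": [-8,25,0],"turn": 10},
  {"offset": [-9,29,0],"turn": 12},
  {"offset": [-10,33,0],"turn": 15.4},
  {"offset": [-10,36,0],"turn": 15.4},
])

```text
t: 2.1
eef_pos: [0.4773, -0.0083, 0.405]
ee_rot: [3.141, 0.001, 3.139]
force: [-0.0, 0.3, 0.1]
width: 0.0877
```

Emit:
send_rows([
  {"offset": [0,0,0],"turn": 0},
  {"offset": [0,0,0],"turn": 0},
  {"offset": [0,0,0],"turn": 0},
  {"offset": [0,0,0],"turn": 0},
])

```text
t: 2.5
eef_pos: [0.4775, -0.0109, 0.4046]
ee_rot: [-3.141, -0.0, 3.14]
force: [0.2, -0.5, 0.1]
width: 0.0877
```

```bash
python3 - <<'E'
from h import *
f=grab('wrist'); cv2.imwrite('pics/w2.png',f['frame']); plan((.507,.118,.40),-180)
E
```

```text
offset cm [-2.92 12.88  0.46] turn -0.12 at [ 0.4775 -0.0108  0.4046] [-1.7999e+02 -1.0000e-02  1.7988e+02] F [-0.   0.8  0.2] w 0.0875 t 2.55
```

View pics/w2.png

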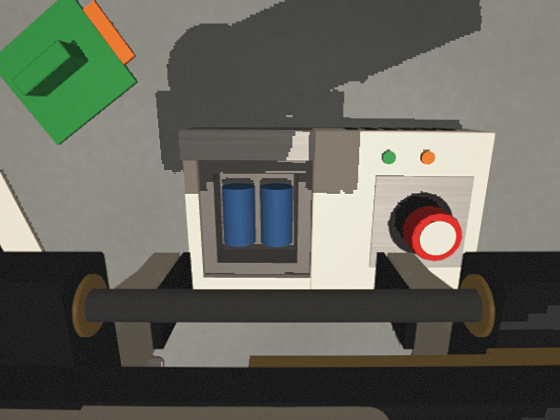

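The wrist view shows the pack from (183,130) to (493,131). The recess with its cells is at about (257,215), the lip along its upper edge, and the knob cap at (437,237).

```bash
cat > mp.py <<'E'
from h import *
f=pickle.load(open('wrist.pkl','rb')); P,s=cloud(f); hsv=cv2.cvtColor(f['frame'],cv2.COLOR_BGR2HSV).astype(int)
yy,xx=np.mgrid[:420,:560]
c=(xx>400)&(xx<475)&(yy>200)&(yy<265)
red=(((hsv[...,0]<6)|(hsv[...,0]>174))&(hsv[...,1]>150)&c).astype(np.uint8)
cn=max(cv2.findContours(red,cv2.RETR_EXTERNAL,cv2.CHAIN_APPROX_NONE)[0],key=cv2.contourArea)
fill=cv2.drawContours(np.zeros_like(red),[cn],-1,1,-1)
cap=c&(hsv[...,1]<60)&(hsv[...,2]>200)&(fill>0)
q=onplane(f,s,.102)[cap]; print('cap',cap.sum(),q.mean(0),np.ptp(q,0),'z',np.median(P[cap][:,2]))
Z=np.median(P[...,2][(xx>320)&(xx<365)&(yy>200)&(yy<250)]); print('top z',Z)
Q=onplane(f,s,.06)
for r in (200,230): # rows: side edges by depth > .04
    on=np.where((P[r,:,2]>.045)&(P[r,:,2]<.075))[0]; print('row',r,on.min(),Q[r,on.min()],on.max(),Q[r,on.max()])
for x in (340,400,460):
    on=np.where((P[:250,x,2]>.045)&(P[:250,x,2]<.075))[0]; print('col',x,on.min(),Q[on.min(),x])
# recess walls: depth profile
for r in (220,): print([(x,int(1000*P[r,x,2]),int(1000*Q[r,x,1])) for x in list(range(188,212,2))+list(range(296,320,2))])
for x in (257,): print([(y,int(1000*P[y,x,2]),int(1000*P[y,x,0]),int(1000*Q[y,x,0])) for y in list(range(124,190,4))+list(range(250,288,3))])
E
python3 mp.py
```

```text
cap 932 [0.5069714  0.11845895 0.102     ] [0.0283493  0.02961431 0.        ] z 0.10159402573139464
top z 0.05909494814784513
row 200 186 [ 0.48433515 -0.10020972  0.06      ] 484 [0.48495465 0.17699896 0.06      ]
row 230 188 [ 0.5136579  -0.10055376  0.06      ] 479 [0.51443265 0.17663476 0.06      ]
col 340 130 [0.42135492 0.03993485 0.06      ]
col 400 130 [0.4213554  0.09282403 0.06      ]
col 460 131 [0.42212627 0.14620145 0.06      ]
[(188, 58, -99), (190, 59, -97), (192, 58, -96), (194, 59, -94), (196, 59, -92), (198, 58, -90), (200, 58, -88), (202, 50, -86), (204, 52, -84), (206, 50, -82), (208, 51, -80), (210, 50, -79), (296, 14, 1), (298, 50, 3), (300, 50, 5), (302, 51, 7), (304, 51, 9), (306, 50, 11), (308, 52, 13), (310, 50, 15), (312, 57, 16), (314, 59, 18), (316, 58, 20), (318, 58, 22)]
[(124, -1, 418, 416), (128, 27, 421, 419), (132, 67, 422, 422), (136, 67, 425, 426), (140, 68, 429, 429), (144, 68, 432, 433), (148, 68, 435, 436), (152, 66, 439, 440), (156, 68, 442, 443), (160, 69, 446, 447), (164, 51, 452, 451), (168, 51, 456, 454), (172, 49, 460, 458), (176, 14, 470, 462), (180, 14, 474, 465), (184, 15, 478, 469), (188, 13, 483, 473), (250, 18, 550, 534), (253, 25, 551, 537), (256, 33, 551, 540), (259, 41, 551, 543), (262, 49, 551, 546), (265, 49, 554, 549), (268, 51, 556, 552), (271, 51, 560, 556), (274, 50, 563, 559), (277, 58, 563, 562), (280, 60, 565, 565), (283, 58, 569, 569), (286, 58, 573, 572)]
```

Emit:
send_rows([
  {"offset": [-1,4,1],"turn": 0},
  {"offset": [-2,8,3],"turn": 0},
  {"offset": [-3,12.9,5],"turn": 0},
  {"offset": [-3,12.9,7],"turn": 0},
  {"offset": [-3,12.9,8],"turn": 0},
  {"offset": [-3,12.9,8],"turn": 0},
  {"offset": [-3,12.9,8],"turn": 0},
])

```text
t: 3.25
eef_pos: [0.5077, 0.1184, 0.3253]
ee_rot: [-3.141, 0.0, 3.14]
force: [1.1, 0.3, 0.9]
width: 0.0873
```

```bash
python3 - <<'E'
from h import *
plan((.507,.1185,.249),-180)
E
```

```text
offset cm [0.07 0.01 7.63] turn -0.06 at [0.5077 0.1184 0.3253] [-1.7999e+02  2.0000e-02  1.7994e+02] F [1.1 0.3 0.9] w 0.0873 t 3.25
```

Emit:
send_rows([
  {"offset": [0,0,2],"turn": 0},
  {"offset": [0,0,4],"turn": 0},
  {"offset": [0,0,6],"turn": 0},
  {"offset": [0,0,7],"turn": 0},
  {"offset": [0,0,7.6],"turn": 0},
  {"offset": [0,0,7.6],"turn": 0},
  {"offset": [0,0,7.6],"turn": 0},
])

```text
t: 3.95
eef_pos: [0.5079, 0.1194, 0.2496]
ee_rot: [3.141, 0.001, 3.142]
force: [1.0, 0.1, 0.0]
width: 0.088
```

Emit:
send_rows([
  {"offset": [0,0,0],"turn": 0},
  {"offset": [0,0,0],"turn": 0},
  {"offset": [0,0,0],"turn": 0},
  {"offset": [0,0,0],"turn": 0},
  {"offset": [0,0,0],"turn": 0},
  {"offset": [0,0,0],"turn": 0},
  {"offset": [0,0,0],"turn": 0},
  {"offset": [0,0,0],"turn": 0},
], hand=-1, squeeze=40)

```text
t: 4.75
eef_pos: [0.5074, 0.1184, 0.2487]
ee_rot: [-3.14, -0.001, -3.141]
force: [1.7, -7.1, 1.2]
width: 0.0432
```

Gripped at 43 mm. Now I'll pull it up.

Emit:
send_rows([
  {"offset": [0,0,-0.4],"turn": 0},
  {"offset": [0,0,-0.8],"turn": 0},
  {"offset": [0,0,-1.2],"turn": 0},
  {"offset": [0,0,-1.6],"turn": 0},
  {"offset": [0,0,-2.0],"turn": 0},
  {"offset": [0,0,-2.3],"turn": 0},
  {"offset": [0,0,-2.3],"turn": 0},
  {"offset": [0,0,-2.3],"turn": 0},
])

```text
t: 5.55
eef_pos: [0.5074, 0.1184, 0.2708]
ee_rot: [-3.14, -0.001, 3.141]
force: [5.5, -6.1, -8.0]
width: 0.0435
```

Emit:
send_rows([
  {"offset": [0,0,0],"turn": 0},
  {"offset": [0,0,0],"turn": 0},
  {"offset": [0,0,0],"turn": 0},
  {"offset": [0,0,0],"turn": 0},
  {"offset": [0,0,0],"turn": 0},
  {"offset": [0,0,0],"turn": 0},
], hand=1)

```text
t: 6.15
eef_pos: [0.5074, 0.1195, 0.2718]
ee_rot: [3.141, 0.0, -3.141]
force: [-0.1, -0.0, -0.3]
width: 0.0848
```

Emit:
send_rows([
  {"offset": [0,0,-2],"turn": 0},
  {"offset": [0,0,-4],"turn": 0},
  {"offset": [0,0,-7],"turn": 0},
  {"offset": [0,0,-11],"turn": 0},
  {"offset": [0,-3,-13],"turn": 0},
  {"offset": [0,-6,-13],"turn": 0},
  {"offset": [0,-9,-13],"turn": 0},
  {"offset": [0,-10,-13],"turn": 0},
])

```text
t: 6.95
eef_pos: [0.507, 0.0175, 0.402]
ee_rot: [3.141, 0.0, 3.14]
force: [0.6, 0.7, 0.5]
width: 0.0875
```

```bash
python3 - <<'E'
from h import *
f=grab('wrist');P,s=cloud(f); hsv=cv2.cvtColor(f['frame'],cv2.COLOR_BGR2HSV).astype(int)
m=(hsv[...,1]<60)&(hsv[...,2]>180)&(P[...,2]>.085)&(P[...,2]<.14)
print(m.sum(),np.median(P[m],0)); plan((.5325,-.3465,.35),-180+17.5)
E
```

```text
1197 [0.50689827 0.11835264 0.12357307]
offset cm [ -2.6  -36.38   5.18] turn -17.59 at [0.5071 0.0173 0.4018] [-180.      0.    179.91] F [-0.3 -1.5  0.2] w 0.0876 t 7.0
```

Emit:
send_rows([
  {"offset": [0,-5,0],"turn": -2},
  {"offset": [-0.5,-10,0],"turn": -5},
  {"offset": [-1,-15,0],"turn": -8},
  {"offset": [-1.5,-20,1],"turn": -11},
  {"offset": [-2,-25,2],"turn": -14},
  {"offset": [-2.6,-30,4],"turn": -17.6},
  {"offset": [-2.6,-34,5],"turn": -17.6},
  {"offset": [-2.6,-36.4,5],"turn": -17.6},
])

```text
t: 7.8
eef_pos: [0.5332, -0.3471, 0.3485]
ee_rot: [3.139, -0.003, -2.836]
force: [-0.6, 0.7, 0.3]
width: 0.0875
```

Emit:
send_rows([
  {"offset": [0,0,0],"turn": 0},
  {"offset": [0,0,0],"turn": 0},
  {"offset": [0,0,0],"turn": 0},
])

```text
t: 8.1
eef_pos: [0.5338, -0.3437, 0.3517]
ee_rot: [3.142, 0.0, -2.834]
force: [0.0, 0.5, 0.6]
width: 0.0872
```

```bash
python3 - <<'E'
from h import *
f=grab('wrist'); cv2.imwrite('pics/w3.png',f['frame']); plan((.5325,-.3465,.19),-162.5)
E
```

```text
offset cm [ 0.22 -0.24 16.2 ] turn 0.17 at [ 0.5338 -0.3435  0.352 ] [-1.7999e+02  3.0000e-02 -1.6233e+02] F [ 0.3  0.4 -0.1] w 0.0878 t 8.15
```

View pics/w3.png

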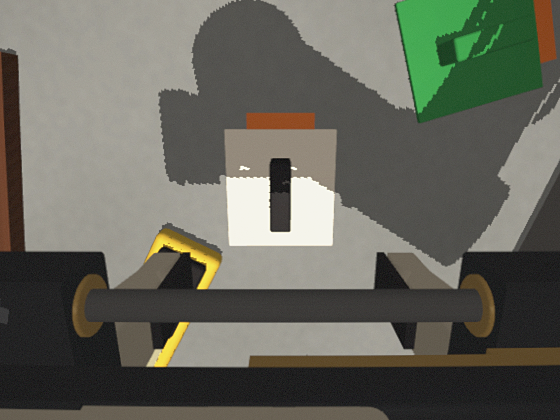

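The plate spans (225–337, 129–245) and is square to the tool, with the rib at (281,195). The stud finder is clear of the fingers, so I'll descend and grip.

Emit:
send_rows([
  {"offset": [0.2,-0.2,4],"turn": 0.2},
  {"offset": [0.2,-0.2,8],"turn": 0.2},
  {"offset": [0.2,-0.2,11],"turn": 0.2},
  {"offset": [0.2,-0.2,13.5],"turn": 0.2},
  {"offset": [0.2,-0.2,15.5],"turn": 0.2},
  {"offset": [0.2,-0.2,16.1],"turn": 0.2},
  {"offset": [0.2,-0.2,16.1],"turn": 0.2},
])

```text
t: 8.85
eef_pos: [0.5324, -0.3463, 0.1904]
ee_rot: [3.141, -0.001, -2.837]
force: [-0.8, 0.1, 0.7]
width: 0.0877
```

Emit:
send_rows([
  {"offset": [0,0,0],"turn": 0},
  {"offset": [0,0,0],"turn": 0},
  {"offset": [0,0,0],"turn": 0},
  {"offset": [0,0,0],"turn": 0},
  {"offset": [0,0,0],"turn": 0},
  {"offset": [0,0,0],"turn": 0},
  {"offset": [0,0,0],"turn": 0},
  {"offset": [0,0,0],"turn": 0},
], hand=-1, squeeze=20)

```text
t: 9.65
eef_pos: [0.5321, -0.3472, 0.1906]
ee_rot: [3.142, -0.0, -2.838]
force: [-0.4, -0.7, 0.0]
width: 0.0292
```

Emit:
send_rows([
  {"offset": [0,0,-2],"turn": 0},
  {"offset": [0,0,-5],"turn": 0},
  {"offset": [0,0,-8],"turn": 0},
  {"offset": [0,0,-11],"turn": 0},
  {"offset": [0,0,-14],"turn": 0},
  {"offset": [0,0,-14],"turn": 0},
])

```text
t: 10.25
eef_pos: [0.5333, -0.3477, 0.3357]
ee_rot: [-3.136, 0.006, -2.837]
force: [1.1, -0.2, -0.6]
width: 0.0008
```

```bash
python3 - <<'E'
from h import *
plan((.5165,-.0365,.33),-180)
E
```

```text
offset cm [-7.73 30.19  0.57] turn 17.44 at [ 0.5333 -0.3477  0.3357] [-179.7     0.32 -162.56] F [ 1.1 -0.2 -0.6] w 0.0008 t 10.25
```

The jaws were still closing at 29 mm when I lifted, so they missed the rib. I'll reopen to about 60 mm, check the cover and retry.

Emit:
send_rows([
  {"offset": [0,0,-1],"turn": 0},
  {"offset": [0,0,-1],"turn": 0},
  {"offset": [0,0,-1],"turn": 0},
  {"offset": [0,0,-1],"turn": 0},
  {"offset": [0,0,-1],"turn": 0},
  {"offset": [0,0,-1],"turn": 0},
  {"offset": [0,0,-1],"turn": 0},
  {"offset": [0,0,-1],"turn": 0},
], hand=0.3)

```text
t: 11.05
eef_pos: [0.5322, -0.3472, 0.3405]
ee_rot: [3.141, -0.0, -2.838]
force: [-0.1, -0.6, -0.4]
width: 0.0555
```

```bash
python3 - <<'E'
from h import *
f=grab('wrist');P,s=cloud(f); hsv=cv2.cvtColor(f['frame'],cv2.COLOR_BGR2HSV).astype(int); yy,xx=np.mgrid[:420,:560]
o=(xx>200)&(xx<360)&(yy>80)&(yy<170)&(hsv[...,0]>3)&(hsv[...,0]<20)&(hsv[...,1]>150)
t=onplane(f,s,.005)[o]; print(o.sum(),t.mean(0),cv2.minAreaRect(t[:,:2].astype(np.float32)))
plan((.5325,-.3465,.19),-162.5); cv2.imwrite('pics/w4.png',f['frame'])
E
```

```text
1189 [ 0.47291568 -0.36389597  0.005     ] ((0.4729423522949219, -0.3638955354690552), (0.013266382738947868, 0.05896308273077011), 17.376245498657227)
offset cm [-0.05  0.05 15.06] turn -0.1 at [ 0.5322 -0.3471  0.3406] [ 1.7999e+02 -1.0000e-02 -1.6260e+02] F [ 0.2 -0.1  0.8] w 0.0564 t 11.1
```

View pics/w4.png

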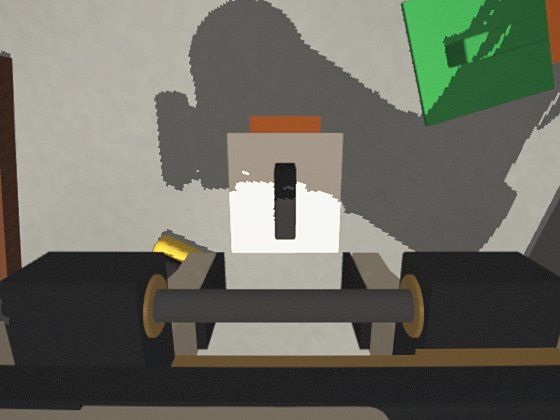

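The cover hasn't moved: plate at (285,192), tongue at (285,124). Retrying with more closing time.

Emit:
send_rows([
  {"offset": [0,0,4],"turn": 0},
  {"offset": [0,0.1,8],"turn": 0},
  {"offset": [0,0.1,11],"turn": 0},
  {"offset": [0,0.1,13.5],"turn": 0},
  {"offset": [0,0.1,14.8],"turn": 0},
  {"offset": [0,0.1,15.1],"turn": 0},
  {"offset": [0,0.1,15.1],"turn": 0},
])

```text
t: 11.8
eef_pos: [0.5322, -0.3463, 0.19]
ee_rot: [-3.141, 0.0, -2.838]
force: [-0.1, 0.6, 1.3]
width: 0.057
```

Emit:
send_rows([
  {"offset": [0,0,0],"turn": 0},
  {"offset": [0,0,0],"turn": 0},
  {"offset": [0,0,0],"turn": 0},
  {"offset": [0,0,0],"turn": 0},
  {"offset": [0,0,0],"turn": 0},
  {"offset": [0,0,0],"turn": 0},
  {"offset": [0,0,0],"turn": 0},
  {"offset": [0,0,0],"turn": 0},
], hand=-1, squeeze=20)

```text
t: 12.6
eef_pos: [0.5319, -0.3462, 0.1898]
ee_rot: [-3.142, 0.0, -2.838]
force: [0.1, 1.0, 3.2]
width: 0.0178
```

Emit:
send_rows([
  {"offset": [0,0,0],"turn": 0},
  {"offset": [0,0,0],"turn": 0},
  {"offset": [0,0,0],"turn": 0},
])

```text
t: 12.9
eef_pos: [0.5319, -0.3462, 0.1899]
ee_rot: [-3.142, 0.0, -2.838]
force: [-1.3, 1.4, 4.9]
width: 0.0178
```

Emit:
send_rows([
  {"offset": [0,0,-1],"turn": 0},
  {"offset": [0,0,-3],"turn": 0},
  {"offset": [0,0,-6],"turn": 0},
  {"offset": [0,0,-9],"turn": 0},
  {"offset": [0,0,-12],"turn": 0},
  {"offset": [0,0,-15],"turn": 0},
  {"offset": [0,0,-15],"turn": 0},
])

```text
t: 13.6
eef_pos: [0.5328, -0.3468, 0.3448]
ee_rot: [-3.136, 0.006, -2.837]
force: [-0.2, 0.3, -1.4]
width: 0.0179
```

```bash
python3 - <<'E'
from h import *
plan((.52,-.0365,.34),-180.2)
E
```

```text
offset cm [-8.07 29.98  0.48] turn 17.64 at [ 0.5328 -0.3468  0.3448] [-179.71    0.32 -162.56] F [-0.2  0.3 -1.4] w 0.0179 t 13.6
```

Emit:
send_rows([
  {"offset": [-1,4,0],"turn": 2},
  {"offset": [-2,8,0],"turn": 5},
  {"offset": [-3,12,0],"turn": 8},
  {"offset": [-4,16,0],"turn": 11},
  {"offset": [-5.5,20,0],"turn": 14},
  {"offset": [-7,24,0],"turn": 17.6},
  {"offset": [-8.1,28,0],"turn": 17.6},
  {"offset": [-8.1,30,0],"turn": 17.6},
])

```text
t: 14.4
eef_pos: [0.5193, -0.033, 0.3393]
ee_rot: [3.141, -0.0, 3.14]
force: [-0.0, 0.1, -2.1]
width: 0.0178
```

Emit:
send_rows([
  {"offset": [0,0,0],"turn": 0},
  {"offset": [0,0,0],"turn": 0},
  {"offset": [0,0,0],"turn": 0},
  {"offset": [0,0,0],"turn": 0},
])

```text
t: 14.8
eef_pos: [0.5195, -0.0365, 0.3395]
ee_rot: [-3.141, -0.0, 3.137]
force: [1.0, 0.2, -1.9]
width: 0.0179
```

```bash
python3 - <<'E'
from h import *
f=grab('wrist'); cv2.imwrite('pics/w5.png',f['frame']); plan((.52,-.0365,.255),-180.2)
P,s=cloud(f);hsv=cv2.cvtColor(f['frame'],cv2.COLOR_BGR2HSV).astype(int)
o=(P[...,2]>.11)&(P[...,2]<.2)&(hsv[...,0]>3)&(hsv[...,0]<20)&(hsv[...,1]>150)
q=P[o]; print(o.sum(),q.mean(0),q.min(0),q.max(0),cv2.minAreaRect(q[:,:2].astype(np.float32)))
o=(P[...,2]>.11)&(P[...,2]<.2)&(hsv[...,1]<50)&(hsv[...,2]>120)&(np.hypot(P[...,0]-.52,P[...,1]+.04)<.09);q=P[o]
for a,b in((.46,.48),(.48,.5),(.53,.55),(.55,.58)):
    t=q[(q[:,0]>a)&(q[:,0]<b)]; print(a,len(t),np.median(t[:,2]) if len(t) else 0)
E
```

```text
offset cm [-0.05  0.    8.45] turn -0.08 at [ 0.5195 -0.0365  0.3395] [-1.8000e+02 -2.0000e-02  1.7972e+02] F [ 0.5  0.4 -1.1] w 0.0179 t 14.85
4259 [ 0.45791455 -0.03458612  0.15347533] [ 0.45066134 -0.0654973   0.11041744] [0.52027561 0.11465687 0.15606598] ((0.4744666516780853, 0.02260173112154007), (0.1818445473909378, 0.03684442490339279), 71.42951965332031)
0.46 7149 0.1547081071934189
0.48 7752 0.15469927480042692
0.53 22 0.18753519635879268
0.55 249 0.15466583557294003
```

View pics/w5.png

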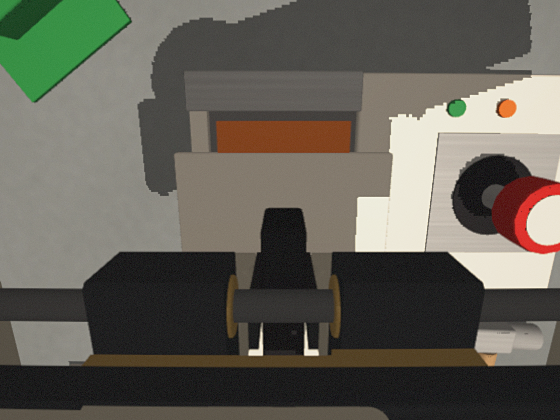

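The held cover is flat, with its underside at 0.149. The tongue spans (217–351, 121–153) and its tip is at x 0.4507, just clear of the lip edge at 0.4475. I'll lower it until its far edge rests on the far wall, then use a light grip so it tips.

Emit:
send_rows([
  {"offset": [0,0,2],"turn": 0},
  {"offset": [0,0,4],"turn": 0},
  {"offset": [0,0,6],"turn": 0},
  {"offset": [0,0,7.5],"turn": 0},
  {"offset": [0,0,8.4],"turn": 0},
  {"offset": [0,0,8.4],"turn": 0},
])

```text
t: 15.45
eef_pos: [0.5192, -0.0362, 0.2545]
ee_rot: [-3.141, -0.002, 3.137]
force: [0.1, -0.1, -2.4]
width: 0.0177
```

Emit:
send_rows([
  {"offset": [0,0,0],"turn": 0},
  {"offset": [0,0,0],"turn": 0},
  {"offset": [0,0,0.2],"turn": 0},
  {"offset": [0,0,0.3],"turn": 0},
  {"offset": [0,0,0.4],"turn": 0},
  {"offset": [0,0,0.5],"turn": 0},
  {"offset": [0,0,0.6],"turn": 0},
  {"offset": [0,0,0.6],"turn": 0},
], hand=-1, squeeze=6)

```text
t: 16.25
eef_pos: [0.5194, -0.0357, 0.2496]
ee_rot: [-3.142, -0.0, 3.138]
force: [-0.3, -0.4, -1.8]
width: 0.0179
```

```bash
cat > ck.py <<'E'
from h import *
f=grab('wrist'); plan((.5065,-.0365,.247),-180.2)
P,s=cloud(f);hsv=cv2.cvtColor(f['frame'],cv2.COLOR_BGR2HSV).astype(int)
o=(P[...,2]>.045)&(P[...,2]<.09)&(hsv[...,0]>3)&(hsv[...,0]<20)&(hsv[...,1]>150)&(np.abs(P[...,1]+.036)<.045)&(P[...,0]<.48)
q=P[o]; print('tongue',o.sum()); 
if len(q): print(q.min(0),q.max(0)); [print(round(a,3),np.median(q[(q[:,0]>=a)&(q[:,0]<a+.004),2])) for a in np.arange(q[:,0].min(),q[:,0].max(),.004)]
w=(P[...,2]>.05)&(P[...,2]<.09)&(hsv[...,1]<60)&(np.abs(P[...,1]+.036)<.035)&(np.abs(P[...,1]+.036)>.015)
for a in np.arange(.455,.58,.01):
    t=P[w&(P[...,0]>a)&(P[...,0]<a+.01)]; print('plate',round(a,3),len(t),np.median(t[:,2]).round(4) if len(t) else 0)
E
python3 ck.py
```

```text
offset cm [ 1.29 -0.09  0.26] turn 0.0 at [ 0.5194 -0.0357  0.2496] [-1.800e+02 -1.000e-02  1.798e+02] F [ 0.8  0.1 -2.3] w 0.0181 t 16.3
tongue 4190
[ 0.45074185 -0.06710798  0.04963319] [ 0.46482032 -0.0023703   0.06591801]
0.451 0.06331782332779883
0.455 0.06338451816560856
0.459 0.06339491640454828
0.463 0.06339760210777556
plate 0.455 167 0.0514
plate 0.465 1918 0.0644
plate 0.475 1818 0.0646
plate 0.485 1729 0.0646
plate 0.495 1646 0.0647
plate 0.505 1643 0.0649
plate 0.515 1 0.089
plate 0.525 0 0
plate 0.535 0 0
plate 0.545 0 0
plate 0.555 0 0
plate 0.565 73 0.0651
plate 0.575 0 0
```

Emit:
send_rows([
  {"offset": [0,0,0.1],"turn": 0},
  {"offset": [0,0,0.2],"turn": 0},
  {"offset": [0,0,0.3],"turn": 0},
  {"offset": [0,0,0.3],"turn": 0},
  {"offset": [0,0,0.3],"turn": 0},
])

```text
t: 16.8
eef_pos: [0.5194, -0.0357, 0.2466]
ee_rot: [-3.142, -0.0, 3.138]
force: [-1.0, -0.7, -0.1]
width: 0.018
```

```bash
python3 ck.py
```

```text
offset cm [ 1.29 -0.08 -0.04] turn -0.0 at [ 0.5194 -0.0357  0.2466] [-1.800e+02 -1.000e-02  1.798e+02] F [-0.6 -0.1  0.3] w 0.0178 t 16.85
tongue 3980
[ 0.45212779 -0.06559732  0.0507934 ] [ 0.4660913  -0.00392538  0.05896449]
0.452 0.05616125088982671
0.456 0.056422685204381304
0.46 0.05677236939458512
0.464 0.056930997393327715
plate 0.455 193 0.0511
plate 0.465 1674 0.0583
plate 0.475 1796 0.0591
plate 0.485 1720 0.0597
plate 0.495 1650 0.0605
plate 0.505 1790 0.0614
plate 0.515 1 0.0856
plate 0.525 0 0
plate 0.535 0 0
plate 0.545 0 0
plate 0.555 0 0
plate 0.565 63 0.0653
plate 0.575 0 0
```

It has tipped about 4°, with the tongue top at 0.056, below the lip underside at 0.064. Now I'll slide it in under the lip (−x world is +x tool).

Emit:
send_rows([
  {"offset": [0.2,-0.05,0],"turn": 0},
  {"offset": [0.4,-0.05,0],"turn": 0},
  {"offset": [0.6,-0.05,0],"turn": 0},
  {"offset": [0.8,-0.05,0],"turn": 0},
  {"offset": [1.0,-0.05,0],"turn": 0},
  {"offset": [1.2,-0.05,0],"turn": 0},
  {"offset": [1.4,-0.05,0],"turn": 0},
  {"offset": [1.4,-0.05,0],"turn": 0},
])

```text
t: 17.65
eef_pos: [0.5051, -0.0362, 0.2467]
ee_rot: [3.142, -0.0, 3.138]
force: [-0.2, 0.3, -2.0]
width: 0.018
```

```bash
python3 ck.py
```

```text
offset cm [-0.12 -0.03 -0.03] turn 0.0 at [ 0.5053 -0.0362  0.2467] [ 1.800e+02 -1.000e-02  1.798e+02] F [ 0.   0.5 -1. ] w 0.0179 t 17.7
tongue 1159
[ 0.44771721 -0.06622347  0.05072111] [ 0.45179319 -0.00543074  0.05898984]
0.448 0.05687856087592258
0.452 0.055890931913899086
plate 0.455 1836 0.0586
plate 0.465 1750 0.0594
plate 0.475 1696 0.0601
plate 0.485 2040 0.061
plate 0.495 677 0.0614
plate 0.505 0 0
plate 0.515 0 0
plate 0.525 0 0
plate 0.535 0 0
plate 0.545 59 0.0654
plate 0.555 4 0.0645
plate 0.565 0 0
plate 0.575 0 0
```

It's hooked: the tongue root is at x 0.4518, with the tip under the lip. Now I'll swing it down, with a 1 mm x correction for the rotation about the pads.

Emit:
send_rows([
  {"offset": [0,0,0.1],"turn": 0},
  {"offset": [0,0,0.2],"turn": 0},
  {"offset": [-0.05,0,0.3],"turn": 0},
  {"offset": [-0.1,0,0.4],"turn": 0},
  {"offset": [-0.1,0,0.5],"turn": 0},
  {"offset": [-0.1,0,0.5],"turn": 0},
  {"offset": [-0.1,0,0.5],"turn": 0},
])

```text
t: 18.4
eef_pos: [0.5065, -0.0361, 0.2417]
ee_rot: [3.142, 0.0, 3.138]
force: [0.9, -0.3, -0.2]
width: 0.0182
```

```bash
python3 ck.py
```

```text
offset cm [-0.   -0.04 -0.53] turn -0.0 at [ 0.5065 -0.0361  0.2417] [1.800e+02 1.000e-02 1.798e+02] F [ 1.4  0.4 -0.9] w 0.018 t 18.45
tongue 1164
[ 0.44737598 -0.06596145  0.05084808] [ 0.47712391 -0.0044038   0.08989135]
0.447 0.0560744375099507
0.451 0.05608592311542368
0.455 nan
0.459 nan
0.463 nan
0.467 nan
0.471 nan
0.475 0.08989135490123762
plate 0.455 1886 0.0571
plate 0.465 1807 0.057
plate 0.475 1710 0.0571
plate 0.485 1629 0.0571
plate 0.495 1357 0.0577
plate 0.505 0 0
plate 0.515 0 0
plate 0.525 0 0
plate 0.535 0 0
plate 0.545 1 0.0576
plate 0.555 71 0.0571
plate 0.565 0 0
plate 0.575 0 0
  return _methods._mean(a, axis=axis, dtype=dtype,
  ret = ret.dtype.type(ret / rcount)
```

It's flat: plate top uniform at 0.057. Releasing and rising.

Emit:
send_rows([
  {"offset": [0,0,0],"turn": 0},
  {"offset": [0,0,0],"turn": 0},
  {"offset": [0,0,0],"turn": 0},
  {"offset": [0,0,0],"turn": 0},
  {"offset": [0,0,0],"turn": 0},
  {"offset": [0,0,0],"turn": 0},
  {"offset": [0,0,0],"turn": 0},
], hand=0.1)

```text
t: 19.15
eef_pos: [0.5064, -0.0361, 0.2417]
ee_rot: [3.142, -0.0, 3.138]
force: [-0.2, 0.2, 1.2]
width: 0.0481
```

Emit:
send_rows([
  {"offset": [0,0,-1],"turn": 0},
  {"offset": [0,0,-3],"turn": 0},
  {"offset": [0,0,-6],"turn": 0},
  {"offset": [0,0,-9],"turn": 0},
  {"offset": [0,0,-13],"turn": 0},
  {"offset": [0,0,-16],"turn": 0},
  {"offset": [0,0,-16],"turn": 0},
  {"offset": [0,0,-16],"turn": 0},
])

```text
t: 19.95
eef_pos: [0.5062, -0.0362, 0.4029]
ee_rot: [3.141, 0.002, 3.138]
force: [0.1, -1.1, -0.2]
width: 0.0483
```

```bash
python3 - <<'E'
from h import *
f=grab('wrist'); cv2.imwrite('pics/w6.png',f['frame']); plan((.507,.1185,.33),-180)
E
```

```text
offset cm [-0.04 15.47  7.18] turn -0.21 at [ 0.506  -0.0362  0.4018] [1.7997e+02 1.0000e-02 1.7979e+02] F [-0.2 -0.1 -0.4] w 0.0484 t 20.0
```

View pics/w6.png

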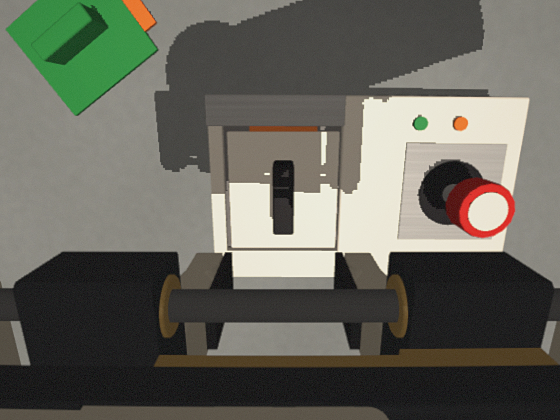

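The cover lies in its recess, spanning (228–338, 126–249), with the tongue under the lip at (283,128). The knob is still out at (487,211). Next, the knob push with closed fingers.

Emit:
send_rows([
  {"offset": [0,4,0],"turn": 0},
  {"offset": [0,8,0],"turn": 0},
  {"offset": [0,12,2],"turn": 0},
  {"offset": [0,15.5,4],"turn": 0},
  {"offset": [0,15.5,6],"turn": 0},
  {"offset": [0,15.5,7.2],"turn": 0},
  {"offset": [0,15.5,7.2],"turn": 0},
  {"offset": [0,15.5,7.2],"turn": 0},
], hand=-1, squeeze=20)

```text
t: 20.8
eef_pos: [0.5071, 0.1183, 0.3297]
ee_rot: [-3.141, -0.001, 3.138]
force: [0.8, -0.5, 0.0]
width: 0.0007
```

Emit:
send_rows([
  {"offset": [0,0,1],"turn": 0},
  {"offset": [0,0,2],"turn": 0},
  {"offset": [0,0,2.6],"turn": 0},
  {"offset": [0,0,3.1],"turn": 0},
  {"offset": [0,0,3.6],"turn": 0},
  {"offset": [0,0,4.1],"turn": 0},
  {"offset": [0,0,4.5],"turn": 0},
  {"offset": [0,0,4.5],"turn": 0},
])

```text
t: 21.6
eef_pos: [0.5068, 0.1188, 0.2839]
ee_rot: [-3.141, -0.001, 3.138]
force: [0.6, 0.7, -0.4]
width: 0.0009
```

Emit:
send_rows([
  {"offset": [0,0,0.3],"turn": 0},
  {"offset": [0,0,0.5],"turn": 0},
  {"offset": [0,0,0.6],"turn": 0},
  {"offset": [0,0,0.6],"turn": 0},
])

```text
t: 22.0
eef_pos: [0.5071, 0.119, 0.2802]
ee_rot: [3.141, 0.001, 3.139]
force: [-5.9, -0.7, 14.7]
width: 0.0004
```

Emit:
send_rows([
  {"offset": [0,0,-2],"turn": 0},
  {"offset": [0,0,-5],"turn": 0},
  {"offset": [0,0,-9],"turn": 0},
  {"offset": [0,-4,-12],"turn": 0},
  {"offset": [0,-8,-13],"turn": 0},
  {"offset": [0,-12,-13],"turn": 0},
  {"offset": [0,-14,-13],"turn": 0},
  {"offset": [0,-14,-13],"turn": 0},
])

```text
t: 22.8
eef_pos: [0.5061, -0.0232, 0.4089]
ee_rot: [3.141, 0.0, 3.135]
force: [-0.1, 0.1, 0.8]
width: 0.0005
```

```bash
python3 - <<'E'
from h import *
f=grab('wrist');P,s=cloud(f); hsv=cv2.cvtColor(f['frame'],cv2.COLOR_BGR2HSV).astype(int)
m=(hsv[...,1]<60)&(hsv[...,2]>180)&(P[...,2]>.085)&(P[...,2]<.14)&(P[...,1]>.08)
print('knob',m.sum(),np.median(P[m],0))
w=(hsv[...,1]<60)&(hsv[...,2]>80)&(abs(P[...,1]+.036)<.046)&(abs(P[...,1]+.036)>.015)&(P[...,2]>.04)
for a in(.46,.48,.5,.52,.54,.552): t=P[w&(P[...,0]>a)&(P[...,0]<a+.008)]; print(a,len(t),np.median(t[:,2]) if len(t) else 0)
plan((.5,0,.4),-180); cv2.imwrite('pics/w7.png',f['frame'])
g=grab('scene'); cv2.imwrite('pics/s7.png',np.hstack([cv2.resize(f['frame'],(400,300)),cv2.resize(g['frame'],(400,300))]))
E
```

```text
knob 965 [0.50689939 0.11852778 0.10152285]
0.46 607 0.05703180849175071
0.48 3022 0.33943307627675234
0.5 554 0.0571396951840242
0.52 525 0.05704320693383891
0.54 498 0.05710825140014117
0.552 493 0.05707982500735048
offset cm [0.65 2.22 0.88] turn -0.33 at [ 0.5063 -0.0222  0.4088] [1.7999e+02 2.0000e-02 1.7967e+02] F [ 0.9 -0.2 -0. ] w 0.0004 t 22.85
```

View pics/s7.png

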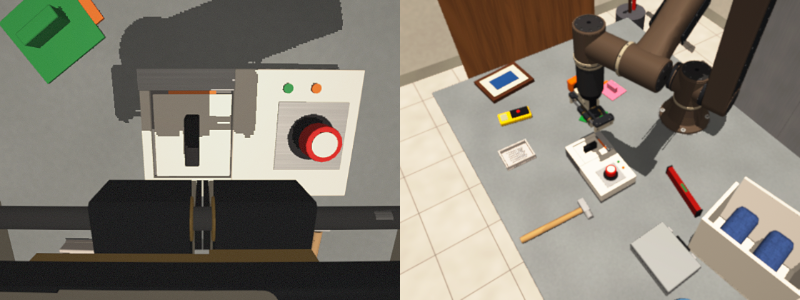

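The cover is flat at (193,135) in the left half of the picture, the knob is home at (323,143), and nothing else appears to have moved. The arm is clear, so I'm handing in.

```bash
python3 -c "
from station import *
print(job_done())"
```

```text
the job is handed in; nothing more can be done
None
```

The battery cover is back on, and I handed the job in at about 23 s of the 64 s allowed.

**What I did**
1. Pulled the knob up until it was out; the camera read its top at 0.1236 m.
2. Set the cover's far edge on the far wall so it tipped about 4°, then slid the tongue in under the lip.
3. Swung the cover down flat and let go.
4. Pushed the knob home with closed fingers. The force at the end was about 15 N.

**Last checks**
- **Knob:** its top read 0.1015 m, against 0.102 m for fully in.
- **Cover:** the plate top read 0.057 m at five of six points along its length. That matches the measured ledge (about 0.051 m) plus the 6 mm plate. The sixth reading, 0.339 m at x 0.48, was the gripper in view rather than the plate.
- **Tongue and the rest:** the tongue is under the lip. By eye, nothing else on the cabinet had moved; I didn't measure the other items' positions again.

**What went wrong:** the first grasp of the cover missed because I lifted before the jaws had closed. The cover hadn't moved, and the second grasp held.

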